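File the batch sample in the third bay of the rack

TASK

One cake of each batch is kept in the four-bay wooden sample rack. The cake standing out on the rack's front ledge belongs in the third bay, counted from the end where that cake stands: run it with a fingertip along the ledge, past the first two gaps between the dividers, and push it gently into the third gap until it is fully home, level with the divider ends. Only push it, never lift it or tip it, keep it out of the other bays, and leave the kept cakes, the dish of red food colour and everything else where it is.

Things in the scene. Friction and masses are not known exactly. Their poses are not given: they have to be found in the camera images.
- rack: wooden sample rack, fixed to the bench, 170 x 336 mm. Origin: centre of its underside; x points from the front ledge to the back board (away from the robot), y along it to the robot's left, z up. Its board's upper face is at z = 14 mm. Four bays lie side by side behind the ledge; the two end bays already hold a kept cake each, the two middle bays are empty
- ledge_mid (a point): middle of the rack's bare front ledge, on the board, at rack x = -38, y = 0, z = 14 mm; same axes as the rack. The ledge is 78 mm deep (x = -77 to +1 mm) and open at both ends (y = +-168 mm). In front of it a lip 8 mm thick (x = -85 to -77 mm) rises 6 mm above the board, to z = 20 mm
- bay_a (a point): leftmost bay, point on the board at rack x = 39, y = +120 mm, where a cake's middle lies when home. All four bays are 72 mm wide and 70 mm deep, from the divider ends (x = +1 mm) to the back board (front face x = +71 mm, top z = 58 mm). The five dividers between and beside them are 8 mm thick with round front ends, 22 mm above the board, at y = +-160, +-80 and 0 mm
- bay_b (a point): the same point of the second bay from the left, rack x = 39, y = +40 mm
- bay_c (a point): the same point of the third bay from the left (second from the right), rack x = 39, y = -40 mm
- bay_d (a point): the same point of the rightmost bay, rack x = 39, y = -120 mm
- sample_cake: the cake to be filed: flower-shaped, 62 x 66 mm across the petals (30 to 33 mm from middle to edge), 26 mm high, about 55 g, loose. It starts on the rack's ledge near one end, left or right, about 130 mm along y from the rack's middle; the bay at that end counts as the first. Pushed home, its middle lies near rack x = +39 mm. Origin: centre of the underside; z up.
- dye_dish: small steel dish of red food colour, 72 mm across the rim, 25 mm high, loose; it stands on the ledge near the end opposite to the cake and must stay there. Origin: centre of the underside; z up.
- kept_cake_l: kept cake in the leftmost bay (rack y = +120 mm), 62 x 67 x 28 mm; leave it. Origin: centre of the underside; z up.
- kept_cake_r: kept cake in the rightmost bay (rack y = -120 mm), 61 x 65 x 27 mm; leave it. Origin: centre of the underside; z up.
- bean_canister: tin canister with a wooden lid, 102 mm across, 130 mm tall; bystander behind the rack. Origin: centre of the underside.
- paddle_mould: light wooden hand mould lying flat, 75 x 184 x 32 mm; bystander to the left of the rack's front. Origin: centre of the underside.
- stamp_a: wooden stamp standing upright, 27 mm across, 77 mm tall; bystander, front left. Origin: centre of the underside.
- pastry_brush: flat pastry brush lying down, 46 x 206 x 16 mm; bystander in front of the rack, to the right. Origin: centre of the underside.

How it is judged:
On the way, in this order (a step that is already met when the one before it is completed fails the run):
1. the cake has been slid along the ledge and passes in front of the second bay (((y of dye_dish in the frame of rack below 0 m and y of sample_cake in the frame of rack between 0.02 and 0.06 m and x of sample_cake in the frame of rack below 0.01 m) or (y of dye_dish in the frame of rack above 0 m and y of sample_cake in the frame of rack between -0.06 and -0.02 m and x of sample_cake in the frame of rack below 0.01 m))), for 0.05 s.
2. the cake, still out on the ledge, comes in front of the third bay (((y of dye_dish in the frame of rack below 0 m and y of sample_cake in the frame of rack between -0.06 and -0.02 m and x of sample_cake in the frame of rack below 0.01 m) or (y of dye_dish in the frame of rack above 0 m and y of sample_cake in the frame of rack between 0.02 and 0.06 m and x of sample_cake in the frame of rack below 0.01 m))), for 0.05 s.
At the end, for the whole second after the job is handed in: the cake stands upright and at rest on the rack's board in the third bay from the end where it began, within 8 mm of the bay's middle line and its middle at most about 9 mm short of home (rack x above 30 mm); the dish is within 12 mm of where it stood (((y of dye_dish in the frame of rack below 0 m and y of sample_cake in the frame of rack between -0.048 and -0.032 m and x of sample_cake in the frame of rack above 0.03 m) or (y of dye_dish in the frame of rack above 0 m and y of sample_cake in the frame of rack between 0.032 and 0.048 m and x of sample_cake in the frame of rack above 0.03 m)) and z of sample_cake in the frame of rack between 0.011 and 0.018 m and angle between sample_cake's own z axis and vertical below 0.1 rad and linear speed of sample_cake below 0.01 m/s and distance of dye_dish from where it was at the start of the episode below 0.012 m and contact force between the fingers and sample_cake below 0.05 N); the robot touches nothing.
It fails at once if the cake is lifted more than 8 mm off the rack's board, is tipped by more than about 20 degrees, or comes off the rack (z of sample_cake in the frame of rack above 0.022 m or z of sample_cake in the frame of rack below 0.008 m or angle between sample_cake's own z axis and vertical above 0.35 rad).
It fails at once if the cake is pushed into a bay other than the third (its middle more than 14 mm behind the divider ends) (x of sample_cake in the frame of rack above 0.015 m and not ((y of dye_dish in the frame of rack below 0 m and y of sample_cake in the frame of rack between -0.06 and -0.02 m) or (y of dye_dish in the frame of rack above 0 m and y of sample_cake in the frame of rack between 0.02 and 0.06 m))).
It fails at once if the cake is squeezed or pushed with more than 25 N (contact force between the fingers and sample_cake above 25 N).
It fails at once if the dish of colour is shifted more than 12 mm or a kept cake more than 10 mm (distance of dye_dish from where it was at the start of the episode above 0.012 m or distance of any of kept_cake_l, kept_cake_r from where it was at the start of the episode above 0.01 m).
It fails at once if another thing on the bench is shifted more than 20 mm (distance of any of bean_canister, paddle_mould, stamp_a, pastry_brush from where it was at the start of the episode above 0.02 m).
It also fails if it takes over 51 s, if anything falls off the work surface, if the arm or the gripper's body presses on something with over 40 N, if the wrist force passes 120 N, or if a joint passes its speed limit or range.

ROBOT

A 7-joint arm with a two-finger parallel gripper is mounted at the origin on a cart in front of the work surface, level with it; the furniture and walls round the work are solid. World frame = base frame: x ahead of the robot, y to its left, z up, the work surface at z = 0. Lengths are in m, angles in rad, forces in N, time in s.
With the tool pointing down it reaches from about 0.35 to 0.775 m from the base axis. Payload 3.1 kg.
Tool frame: the origin (TCP) lies at the very end of the fingers, on their centre line; the grasp point (between the pads) lies 19 mm behind it; y points along the fingers, z is the direction in which the jaws open and shut, and the axes are right-handed (so a half turn about y gives the same grasp; the last joint's range is limited). The gripper opens to 85 mm and grips with 20 to 120 N. Pads are 22 mm wide; open, the fingers measure 114 mm over their backs; the gripper's body (76 mm by 85 mm) begins 54 mm behind the grasp point. The pads swing forward as they close: fully open they stand 13 mm farther back than shut.
Start: joints at [-1.249, 0.311, 0.014, 1.512, -0.004, 1.319, -0.027], TCP at [0.196, 0.514, 0.231] pointing down, gripper open.
Joint ranges: [-2.7, 2.7], [-0.3, 1.91], [-1.27, 1.3], [0.12, 2.57], [-1.44, 4.58], [0.2, 2.03], [-3.05, 3.05]. Speed limits (rad/s): [2.79, 2.79, 3.14, 3.14, 3.14, 3.14, 3.14].

INTERFACE

Orientations are given as a unit quaternion [x, y, z, w].
In Python, from station import telemetry, eyes, job gives the robot as it stands. The module is installed in compiled form; this text tells all that it offers.
- The arm moves only by the shell command python3 -m inch 'ROWS' [FORCE]. ROWS is JSON, a list of rows, each a list of 7 numbers: the shift along the world's x, y, z in mm, then the turn, a rotation vector about the world's x, y, z in degrees, then the finger opening in mm, from 0 to 85.4. A call has exactly 10 rows; each row shifts and turns the commanded pose from where the row before left it; what a row does not reach is not made up. A row lasts 1/8 s, in which the tool goes at most 62.5 mm and 10.7 degrees, less where a joint would pass 70% of its speed; a pose out of reach is approached as far as the arm can. A call is refused whole if a number of a shift passes 62.5 or a number of a turn 10.7, either way. A call with a gripper value outside its range is refused whole. The fingers move at their own pace and stop on an object; FORCE is the grip in N (left out, the last holds). Time passes only in rows, so rows that do not move let the fingers close, or fill a call up. It gives the time, the measured TCP pose, the force and the opening at its end, in the units of the state.
- telemetry.read_state(): the state, without advancing time (a new reading comes with each control period).
- eyes.capture(name): name is "scene" or "top" or "wrist"; returns a dict with "color" (480x640x3 uint8, red, green, blue), "mtx" (3x3 intrinsics, pixels), "rvec" (rotation vector, rad) and "tvec" (3), from world to camera coordinates, as OpenCV has them; the wrist camera has in their place "mount" (4x4, takes a point from camera to tool coordinates, whose origin is the TCP and whose axes are the tool frame's). Camera axes: x right, y down, z forward; pixel columns grow to the right and rows downward; lengths in m; the calibration is good to about 2 mm. A picture is of the moment at which its call begins: read the wrist's pose just before it. There is no depth.
- job.finish_job(): hands the job in, once; it reports no verdict.
Trained networks look in the newest picture that a camera, given by its name, has taken for a name from the list of things; names that differ only in an ending like _2 or _b are one class to them, and where a whole thing is asked for, a point or a joint stands for the part that bears it (a point fixed in the world has none). Each returns a list of dicts, best first, with "conf" (0 to 1); they miss things now and then, are a little off and sometimes report something else, mostly with a low value. They report only what shows in the picture. A call takes as long as a camera call.
- eyes.cut_out(camera, label): "pixels" (480x640 bool, what is visible of it).
- eyes.spot_point(camera, label): "at" ([x, y, z] in m, in the coordinates of the camera as it stood for that picture, good to about 4 mm: a listed point, or the origin of a listed thing).
The state is a dict: "t": time; "q": joint angles; "dq": joint speeds; "effort": joint torques, N m; "ee_pos": TCP position; "eef_rot": TCP orientation; "contact_force": force on the tool from outside, world axes, zero at the start; "ft_torque": the same for the moment, N m; "width": finger opening in m.
Only numpy, scipy, OpenCV 4.12 (cv2) and the standard library are available. Lean on these libraries where they do the work, as an engineer would, in place of code of your own. Each camera call takes 0.05 s, during which the arm holds its last target.

## Working session

There is one attempt and no reset: what is moved stays moved. The work goes in short steps, Python scripts to look and compute and a shell command to move; the robot and the scene stay as the last step left them, time stands still between calls to the robot, and variables do not carry over. Pictures are saved under pics/ and viewed, and the job is handed in when it is done.

```bash
mkdir -p pics; cat > h.py <<'E'
import numpy as np,cv2
from station import telemetry, eyes
def look(cam,labels,save=None):
    c=eyes.capture(cam)
    if save: cv2.imwrite('pics/'+save,c['color'][:,:,::-1])
    if cam!='wrist':
        R=cv2.Rodrigues(np.array(c['rvec'],float))[0];t=np.array(c['tvec'],float).ravel()
    out={}
    for l in labels:
        r=eyes.spot_point(cam,l)
        for d in r[:2]:
            p=R.T@(np.array(d['at'])-t); print(cam,l,round(d['conf'],2),np.round(p*1000,1))
        if r: out[l]=R.T@(np.array(r[0]['at'])-t)
    return c,out
E
python3 - <<'E'
from h import *
s=telemetry.read_state();print(s)
L=['rack','ledge_mid','bay_a','bay_b','bay_c','bay_d','sample_cake','dye_dish','kept_cake_l','kept_cake_r','bean_canister','paddle_mould','stamp_a','pastry_brush']
look('top',L,'top0.png');look('scene',L,'scene0.png')
print(telemetry.read_state()['t'])
E
```

```text
{'t': 0.0, 'q': array([-1.24872185,  0.31176347,  0.01398692,  1.51305328, -0.00440896,
        1.31918832, -0.0271578 ]), 'dq': array([ 5.65831317e-04,  2.29570123e-05,  2.74656375e-05, -3.24987552e-04,
       -6.12454287e-04,  2.62273866e-05,  8.06941274e-05]), 'effort': array([ 2.67990017e-04, -3.79911339e+01,  1.46682495e-01, -2.30585468e+01,
        1.25951375e-02,  1.33621725e-02,  1.22858762e-05]), 'ee_pos': array([0.1954178 , 0.51333707, 0.23020183]), 'eef_rot': array([ 0.69628284, -0.12798514,  0.12774156, -0.69461652]), 'contact_force': array([ 0.033174  , -0.25864107,  0.51797054]), 'ft_torque': array([-0.03613999,  0.00361158, -0.05392162]), 'width': 0.08554098262082759}
top rack 0.66 [ 509.  -209.6   -1.7]
top ledge_mid 0.9 [ 469.7 -211.5   17. ]
top bay_a 0.79 [ 547.1 -175.8   14.5]
top bay_a 0.75 [ 548.3 -253.4   13.5]
top bay_b 0.79 [ 547.1 -175.8   14.5]
top bay_b 0.75 [ 548.3 -253.4   13.5]
top bay_c 0.79 [ 547.1 -175.8   14.5]
top bay_c 0.75 [ 548.3 -253.4   13.5]
top bay_d 0.79 [ 547.1 -175.8   14.5]
top bay_d 0.75 [ 548.3 -253.4   13.5]
top sample_cake 0.71 [ 465
[... 638 characters left out ...]
    12.5]
scene bay_c 0.96 [ 549.5 -173.    13.7]
scene bay_c 0.93 [ 548.5 -338.    12.5]
scene bay_d 0.96 [ 549.5 -173.    13.7]
scene bay_d 0.93 [ 548.5 -338.    12.5]
scene sample_cake 0.68 [ 475.9 -344.3   12.5]
scene dye_dish 0.65 [541.5 -98.   11.9]
scene dye_dish 0.64 [468.6 -90.9  11.2]
scene kept_cake_l 0.81 [ 542.4 -335.7   15.5]
scene kept_cake_l 0.69 [545.6 -98.8  10.5]
scene kept_cake_r 0.81 [ 542.4 -335.7   15.5]
scene kept_cake_r 0.69 [545.6 -98.8  10.5]
scene bean_canister 0.71 [ 359.5 -350.9   -2. ]
scene bean_canister 0.65 [740.8  -8.7   1.8]
scene paddle_mould 0.87 [417.4 128.8  -4.8]
scene stamp_a 0.56 [481.8 185.    1.7]
scene pastry_brush 0.81 [ 360.9 -350.5   -1.2]
1.5
```

View pics/top0.png

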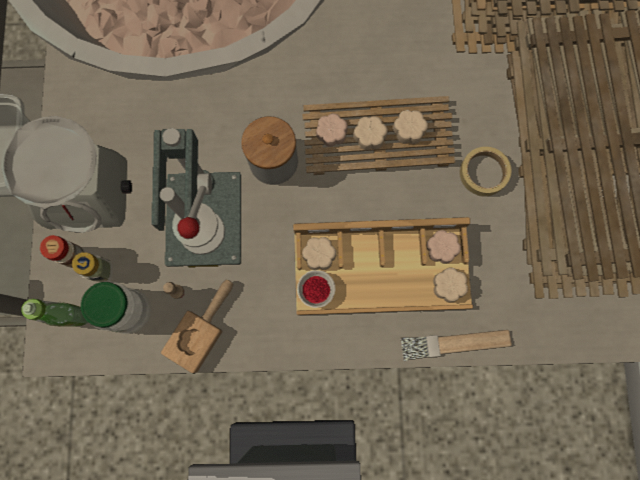

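View pics/scene0.png

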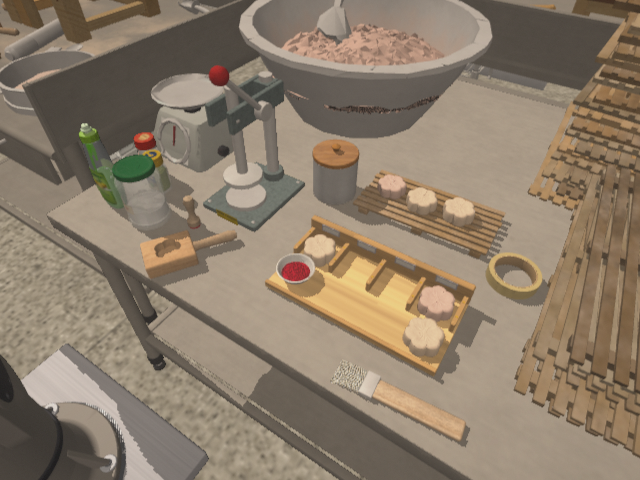

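The cake stands at the right end, at pixel (450,285) in the top view. The dish is at the left, at (316,290). The third bay from the right is bay_b, at pixel (361,248), and it is empty. Next I'll refine the rack pose by overlay.

```bash
cat >> h.py <<'E'
def proj(c,P): 
    return cv2.projectPoints(np.array(P,float)/1000,np.array(c['rvec'],float),np.array(c['tvec'],float),np.array(c['mtx'],float),None)[0].reshape(-1,2)
def rw(P,pose):
    x,y,a=pose;a=np.radians(a);P=np.atleast_2d(np.array(P,float));C,S=np.cos(a),np.sin(a)
    return np.c_[x+C*P[:,0]-S*P[:,1],y+S*P[:,0]+C*P[:,1],P[:,2]]
def toR(p,pose):
    x,y,a=pose;a=np.radians(a);d=np.array(p[:2])-[x,y];return np.array([np.cos(a)*d[0]+np.sin(a)*d[1],-np.sin(a)*d[0]+np.cos(a)*d[1]])
def overlay(c,pose,name,ctr,f=4,extra=[]):
    im=cv2.resize(c['color'][:,:,::-1],None,fx=f,fy=f,interpolation=cv2.INTER_CUBIC)
    def poly(P,col,cl=True):
        q=((proj(c,rw(P,pose))+.5)*f-.5)
        cv2.polylines(im,[np.round(q*8).astype(np.int32)],cl,col,1,cv2.LINE_AA,3)
    poly([[-85,-168,20],[-85,168,20],[-77,168,20],[-77,-168,20]],(255,0,0))
    poly([[71,-168,58],[71,168,58],[85,168,58],[85,-168,58]],(255,0,255))
    for y in (-160,-80,0,80,160): poly([[1,y-4,36],[71,y-4,36],[71,y+4,36],[1,y+4,36]],(0,160,0))
    for r in extra:
        q=rw([[r[0]+r[3]*np.cos(t),r[1]+r[3]*np.sin(t),r[2]] for t in np.linspace(0,6.28,40)],pose)
        q=(proj(c,q)+.5)*f-.5;cv2.polylines(im,[q.astype(np.int32)],True,(255,255,0),1)
    x,y=int(ctr[0]*f),int(ctr[1]*f)
    cv2.imwrite('pics/'+name,im[max(0,y-300):y+300,max(0,x-400):x+400])
E
python3 - <<'E'
from h import *
from scipy.optimize import least_squares
from scipy.spatial.transform import Rotation as Ro
print(Ro.from_quat(telemetry.read_state()['eef_rot']).as_matrix().round(3))
c=eyes.capture('top');m=max(eyes.cut_out('top','rack'),key=lambda d:d['conf'])
print(m['conf'],m['pixels'].sum())
s=eyes.capture('scene')
hsv=cv2.cvtColor(c['color'],cv2.COLOR_RGB2HSV)
pose=(509,-213,1.5)
overlay(c,pose,'ov1.png',(383,266),f=4)
overlay(s,pose,'ov2.png',(370,290),f=3)
for l in ['sample_cake','dye_dish','kept_cake_l']:
    for d in eyes.cut_out('top' ,l)[:2]:
        ys,xs=np.nonzero(d['pixels']);print(l,d['conf'],xs.mean().round(1),ys.mean().round(1),len(xs))
E
```

```text
[[ 0.935  0.     0.356]
 [-0.356 -0.     0.935]
 [ 0.    -1.    -0.   ]]
0.7 12177
sample_cake 0.84 449.2 284.6 936
dye_dish 0.68 315.5 288.8 1074
dye_dish 0.4 382.6 264.7 12157
kept_cake_l 0.68 318.2 253.5 838
kept_cake_l 0.64 442.4 246.6 892
```

View pics/ov1.png

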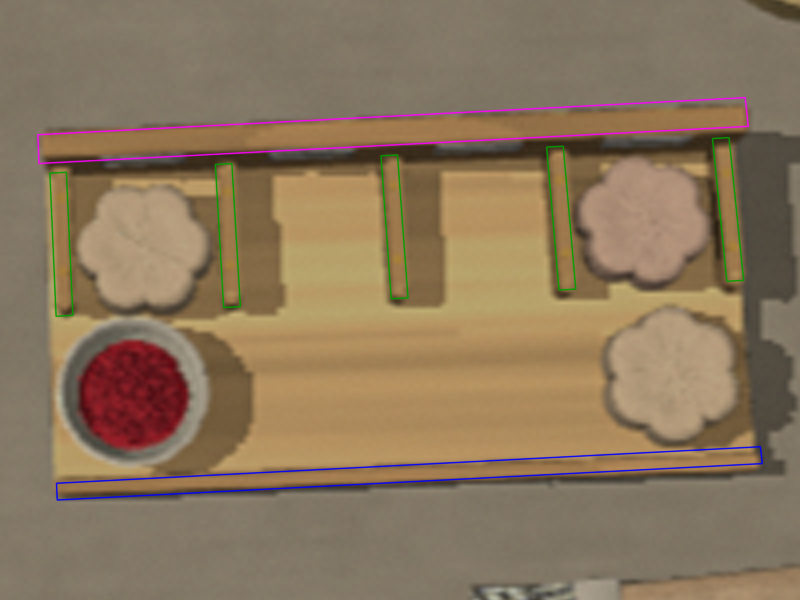

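View pics/ov2.png

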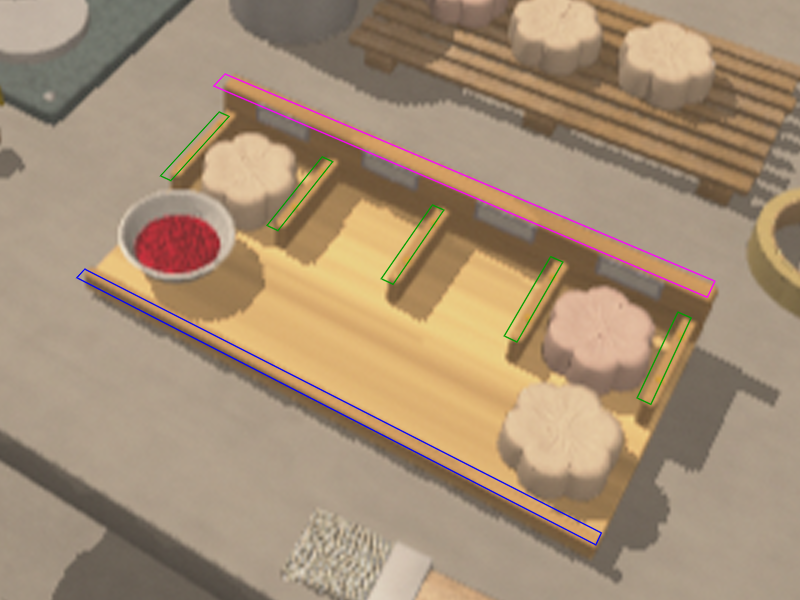

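```bash
python3 - <<'E'
from h import *
c=eyes.capture('top');s=eyes.capture('scene')
pose=(507.5,-212,0.8)
K=np.array(c['mtx']);R=cv2.Rodrigues(np.array(c['rvec'],float))[0];t=np.array(c['tvec'],float).ravel()
def back(u,v,z):
    d=R.T@np.linalg.solve(K,[u,v,1]);o=-R.T@t;return (o+d*(z/1000-o[2])/d[2])*1000
for n,u,v,z in [('cake',449.8,284.8,32),('dish',316.8,289,35)]:
    p=back(u,v,z);print(n,p.round(1),toR(p,pose).round(1))
ck=toR(back(449.8,284.8,32),pose);di=toR(back(316.3,289,39),pose)
overlay(c,pose,'ov3.png',(383,266),f=4,extra=[(*ck,40,32),(*di,39,36)])
overlay(s,pose,'ov4.png',(370,290),f=3,extra=[(*ck,40,32),(*di,39,36)])
E
```

```text
cake [ 469.4 -339.3   32. ] [ -39.9 -126.7]
dish [467.5 -86.8  35. ] [-38.2 125.8]
```

View pics/ov3.png

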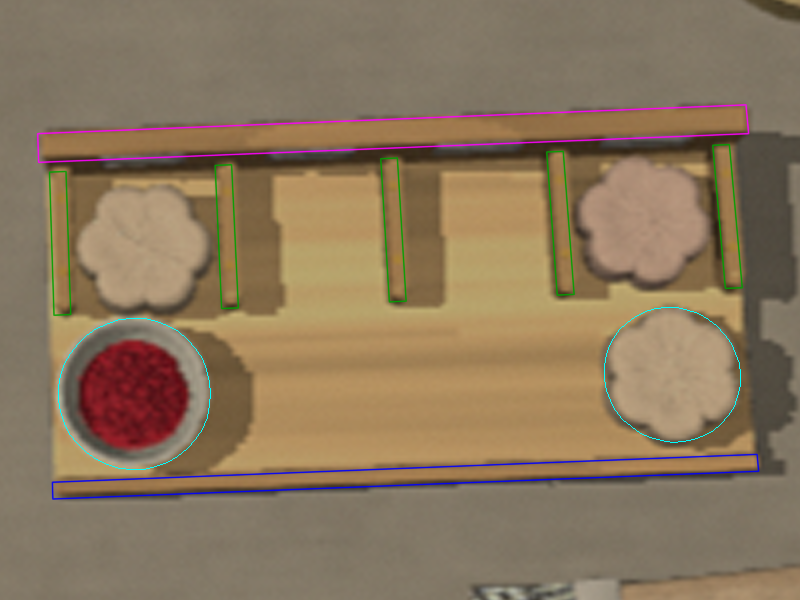

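View pics/ov4.png

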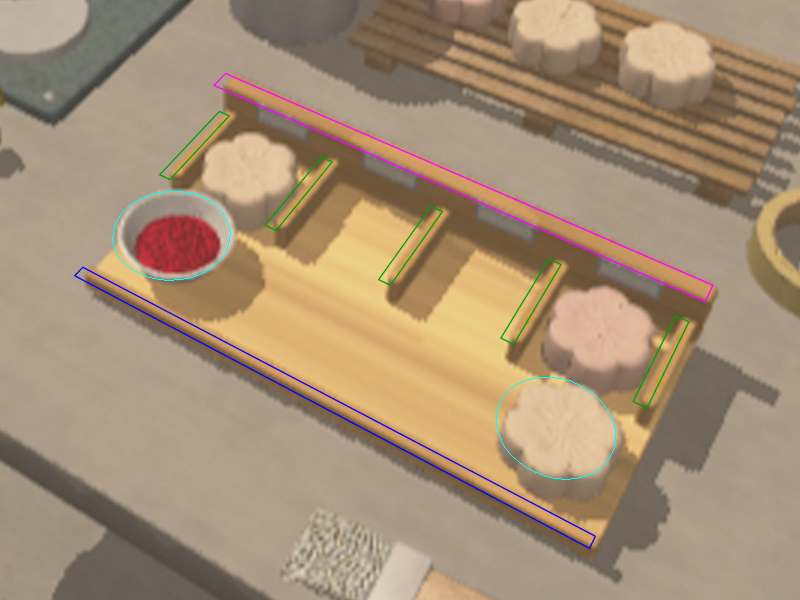

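```bash
python3 -m inch '[[25,-51,0,0,0,-7,30],[25,-51,0,0,0,-7,30],[25,-51,0,0,0,-7,30],[25,-51,0,0,0,-7,30],[25,-51,0,0,0,-7,30],[25,-51,0,0,0,-7,30],[25,-51,0,0,0,-7,30],[25,-51,0,0,0,-7,30],[8,-61,0,0,0,-7,30],[8,-61,0,0,0,-5.3,30]]' 20
```

```text
t: 3.15
ee_pos: [0.412, -0.0178, 0.2316]
eef_rot: [-0.503, 0.497, -0.497, 0.504]
contact_force: [1.3, 0.8, -0.0]
width: 0.0297
```

```bash
python3 -m inch '[[8,-56,0,0,0,0,30],[8,-56,0,0,0,0,30],[8,-56,0,0,0,0,30],[8,-56,0,0,0,0,30],[8,-56,0,0,0,0,30],[8,-56,0,0,0,0,30],[8,-54,0,0,0,0,30],[0,0,-50,0,0,0,30],[0,0,-50,0,0,0,30],[0,0,-50,0,0,0,30]]'
python3 - <<'E'
from h import *
from scipy.spatial.transform import Rotation as Ro
s=telemetry.read_state();print(s['ee_pos'],Ro.from_quat(s['eef_rot']).as_matrix().round(3))
c=eyes.capture('top');overlay(c,(507,-213,.85),'a1.png',(430,280))
s=eyes.capture('scene');overlay(s,(507,-213,.85),'a2.png',(420,330),f=3)
E
```

```text
t: 4.4
ee_pos: [0.468, -0.4059, 0.0797]
eef_rot: [-0.504, 0.496, -0.496, 0.504]
contact_force: [0.2, -0.0, -0.6]
width: 0.0297
[ 0.46804466 -0.40593935  0.07974893] [[ 0.015  0.001  1.   ]
 [-1.    -0.     0.015]
 [ 0.    -1.     0.001]]
```

View pics/a1.png

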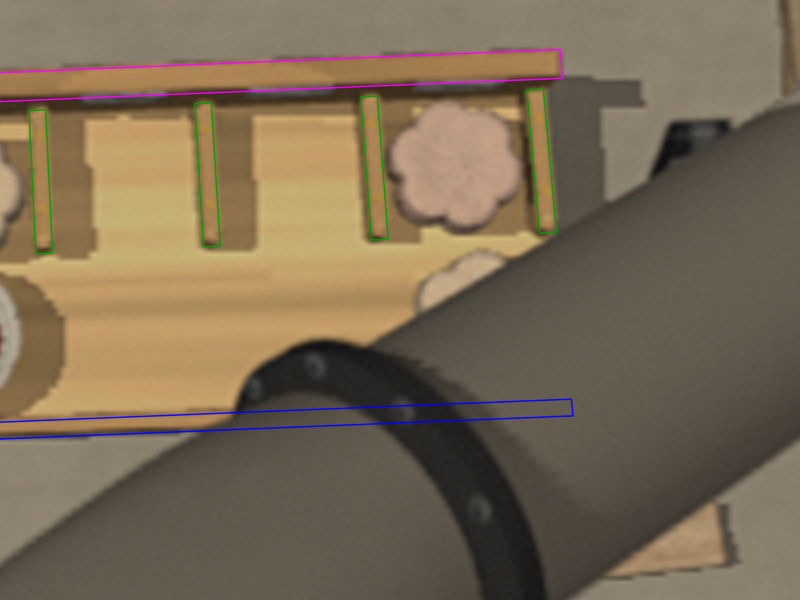

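View pics/a2.png

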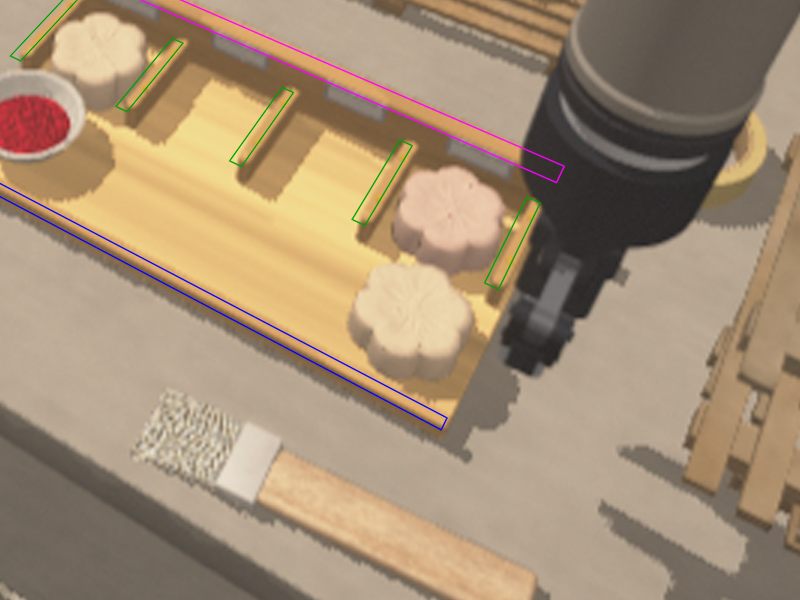

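```bash
python3 -m inch '[[1,0,-30,0,0,0,30],[1,0,-28,0,0,0,30],[0,0,0,0,0,0,30],[0,6,0,0,0,0,30],[0,6,0,0,0,0,30],[0,6,0,0,0,0,30],[0,5,0,0,0,0,30],[0,5,0,0,0,0,30],[0,5,0,0,0,0,30],[0,5,0,0,0,0,30]]'
python3 - <<'E'
from h import *
print(telemetry.read_state()['ee_pos'])
s=eyes.capture('scene');overlay(s,(507,-213,.85),'b2.png',(420,330),f=3)
E
```

```text
t: 5.75
ee_pos: [0.4696, -0.3679, 0.0234]
eef_rot: [0.504, -0.496, 0.496, -0.504]
contact_force: [0.5, -0.4, 0.0]
width: 0.0297
[ 0.46959524 -0.36792197  0.0233763 ]
```

View pics/b2.png

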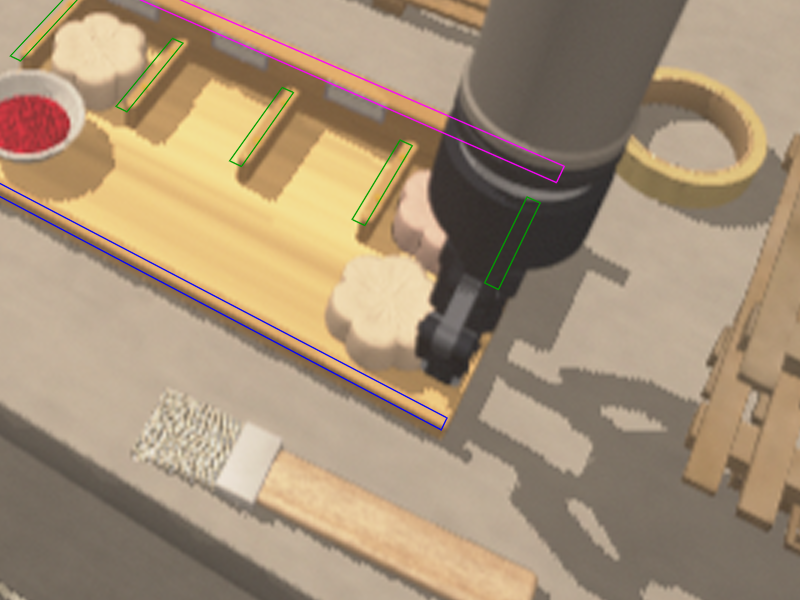

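The cake slides upright, cradled by the fingers, and is now at crop pixel (380,300). I'll continue along the ledge.

```bash
python3 -m inch '[[0,8,0,0,0,0,30],[0,10,0,0,0,0,30],[-0.5,10,0,0,0,0,30],[0,10,0,0,0,0,30],[0,10,0,0,0,0,30],[-0.5,10,0,0,0,0,30],[0,10,0,0,0,0,30],[0,10,0,0,0,0,30],[-0.5,8,0,0,0,0,30],[0,5,0,0,0,0,30]]'
python3 - <<'E'
from h import *
print(telemetry.read_state()['ee_pos'])
P=(507,-213,.85)
s,o=look('scene',['sample_cake']);overlay(s,P,'c2.png',(380,300),f=3)
for p in o.values(): print(toR(p*1000,P))
s,o=look('top',['sample_cake']);overlay(s,P,'c1.png',(400,280),f=4)
for p in o.values(): print(toR(p*1000,P))
E
```

```text
t: 7.05
ee_pos: [0.4682, -0.2764, 0.0233]
eef_rot: [-0.504, 0.496, -0.496, 0.504]
contact_force: [0.4, -1.5, 0.1]
width: 0.0298
[ 0.46820107 -0.27637411  0.02329768]
scene sample_cake 0.79 [ 469.8 -239.3   13. ]
scene sample_cake 0.75 [ 472.  -212.4   18.1]
[-37.58209561 -25.73362003]
```

View pics/c2.png

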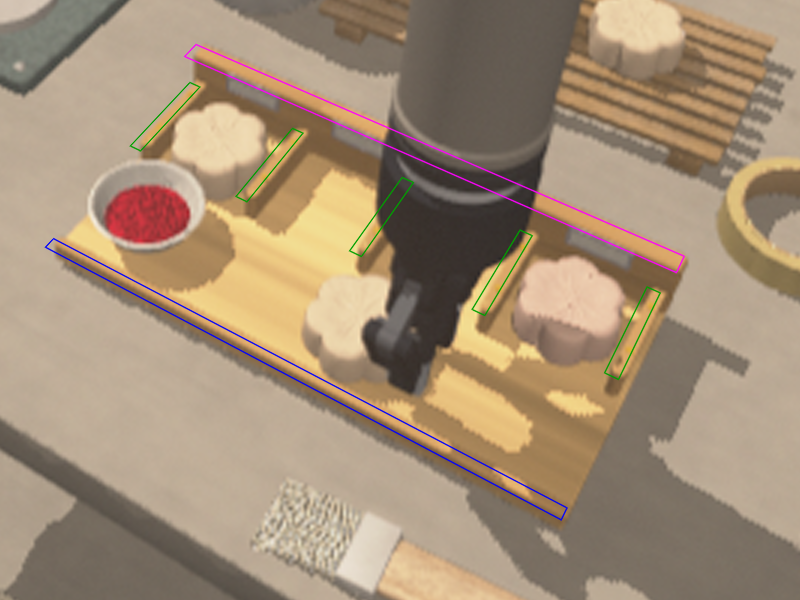

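View pics/c1.png

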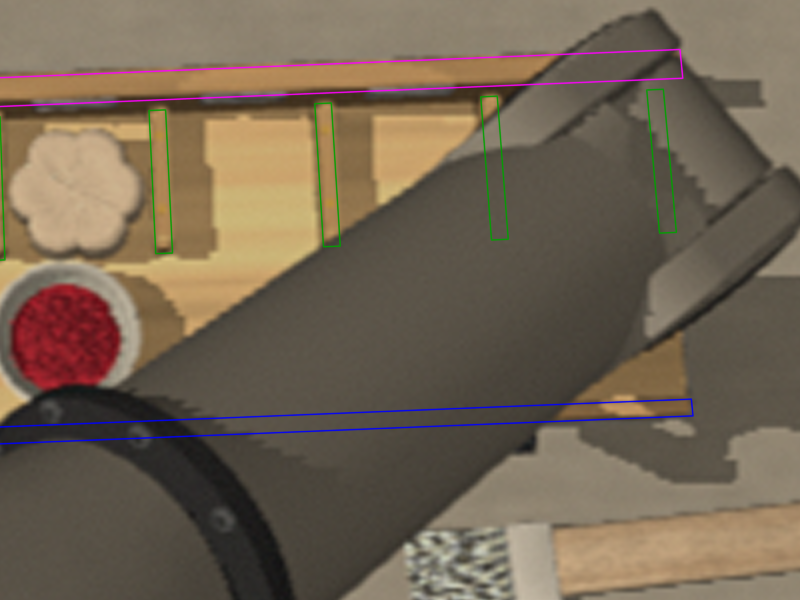

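The cake is near rack y = -26, upright on the ledge and still in the cradle. It needs about 64 mm more, ending slowly.

```bash
python3 -m inch '[[0,7,0,0,0,0,30],[-0.5,9,0,0,0,0,30],[0,9,0,0,0,0,30],[0,9,0,0,0,0,30],[-0.5,9,0,0,0,0,30],[0,7,0,0,0,0,30],[0,6,0,0,0,0,30],[0,4,0,0,0,0,30],[0,3,0,0,0,0,30],[0,0,0,0,0,0,30]]'
python3 - <<'E'
from h import *
print(telemetry.read_state()['ee_pos'])
P=(507,-213,.85)
s,o=look('scene',['sample_cake','dye_dish']);overlay(s,P,'d2.png',(340,280),f=3)
for p in o.values(): print(toR(p*1000,P))
E
```

```text
t: 8.5
ee_pos: [0.4672, -0.2137, 0.0232]
eef_rot: [-0.504, 0.496, -0.496, 0.504]
contact_force: [0.6, 0.0, 0.4]
width: 0.0303
[ 0.46715704 -0.21368517  0.02323141]
scene sample_cake 0.75 [ 472.6 -179.5   14.2]
scene sample_cake 0.72 [480.1 186.5  -0.8]
scene dye_dish 0.66 [470.4 -87.7  11.5]
[-33.90494147  33.97636467]
[-34.69846806 125.84745561]
```

View pics/d2.png

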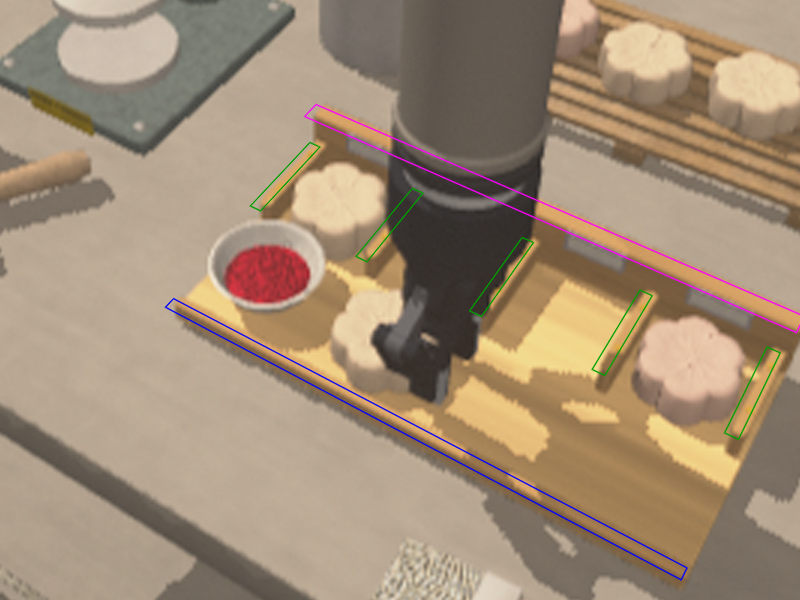

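```bash
python3 -m inch '[[0,-8,0,0,0,0,30],[0,-12,0,0,0,0,30],[0,-15,0,0,0,0,30],[0,0,40,0,0,0,30],[0,0,40,0,0,0,30],[0,0,20,0,0,0,30],[-30,0,0,0,0,0,30],[-30,0,0,0,0,0,30],[0,0,0,0,0,0,30],[0,0,0,0,0,0,30]]'
python3 - <<'E'
from h import *
s=telemetry.read_state();print(s['ee_pos'],s['q'].round(2))
P=(507,-213,.85)
s,o=look('scene',['sample_cake','dye_dish']);overlay(s,P,'e2.png',(340,280),f=3)
for p in o.values(): print(toR(p*1000,P))
s,o=look('top',['sample_cake','dye_dish']);overlay(s,P,'e1.png',(370,270),f=4)
for p in o.values(): print(toR(p*1000,P))
E
```

```text
t: 9.9
ee_pos: [0.4079, -0.2497, 0.1236]
eef_rot: [-0.503, 0.496, -0.497, 0.504]
contact_force: [0.3, -0.3, -0.8]
width: 0.0303
[ 0.40792898 -0.24967821  0.12364126] [-0.2   0.35  0.9   1.89 -0.31  1.05  0.84]
scene sample_cake 0.85 [ 471.5 -179.1   13. ]
scene dye_dish 0.71 [467.9 -91.5   7.1]
[-35.02585857  34.43916082]
[-37.25359939 122.0674182 ]
top sample_cake 0.72 [ 462.5 -172.9   16.5]
top dye_dish 0.9 [472.1 -83.9  17.3]
[-43.88967838  40.74745717]
[-32.97302396 129.58830371]
```

View pics/e2.png

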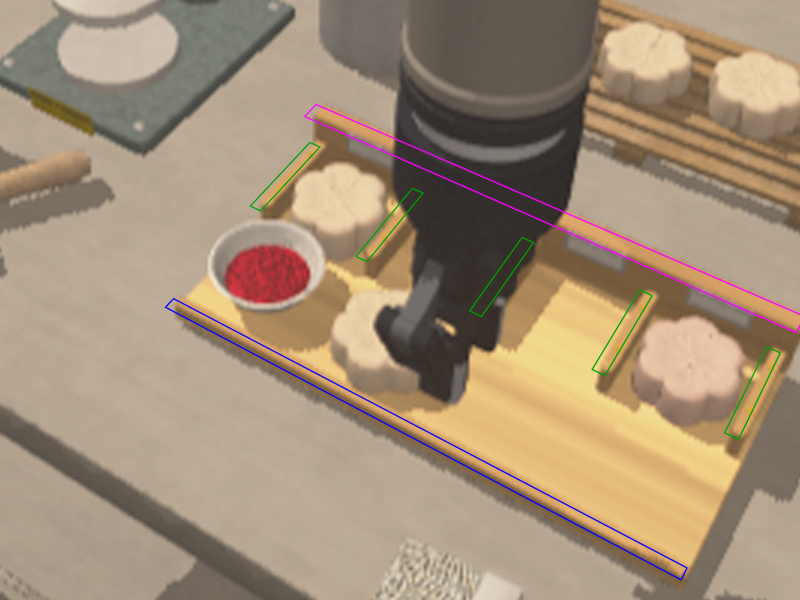

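View pics/e1.png

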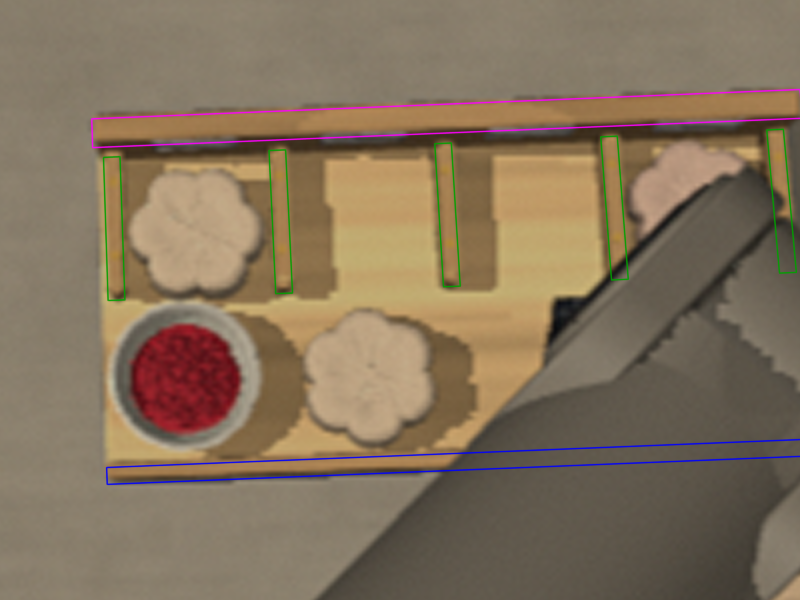

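The cake now stands on the ledge in front of bay_b, at crop pixel (369,377), about 1.5 mm from the bay's middle line. The dish hasn't moved. Next I'll turn the tool 90° and go in front of the cake.

```bash
python3 -m inch '[[0,7,0,0,0,9,24],[0,7,0,0,0,9,24],[0,7,0,0,0,9,24],[0,7,0,0,0,9,24],[0,7,0,0,0,9,24],[0,7,0,0,0,9,24],[0,8,0,0,0,9,24],[0,8,0,0,0,9,24],[0,8,0,0,0,9,24],[0,8,0,0,0,9,24]]'
python3 -m inch '[[0,0,-30,0,0,0,24],[0,0,-20,0,0,0,24],[0,0,0,0,0,0,24],[0,0,0,0,0,0,24],[0,0,0,0,0,0,24],[0,0,0,0,0,0,24],[0,0,0,0,0,0,24],[0,0,0,0,0,0,24],[0,0,0,0,0,0,24],[0,0,0,0,0,0,24]]'
python3 - <<'E'
from h import *
from scipy.spatial.transform import Rotation as Ro
s=telemetry.read_state();print(s['ee_pos'],s['q'].round(2),Ro.from_quat(s['eef_rot']).as_matrix().round(3))
P=(507,-213,.85);print(toR(s['ee_pos']*1000,P))
s=eyes.capture('scene');overlay(s,P,'f2.png',(340,280),f=3)
E
```

```text
t: 11.45
ee_pos: [0.4074, -0.1747, 0.1233]
eef_rot: [0.707, 0.007, -0.007, -0.707]
contact_force: [-0.6, -0.1, -0.6]
width: 0.0243
t: 12.7
ee_pos: [0.4071, -0.175, 0.0733]
eef_rot: [-0.707, -0.005, 0.005, 0.707]
contact_force: [0.3, -0.3, 0.1]
width: 0.024
[ 0.4071427  -0.1749567   0.07328245] [-0.1   0.29  0.55  2.02 -0.19  0.88  2.15] [[ 1.    -0.    -0.015]
 [ 0.015  0.     1.   ]
 [-0.    -1.     0.   ]]
[-99.28194883  39.5204685 ]
```

View pics/f2.png

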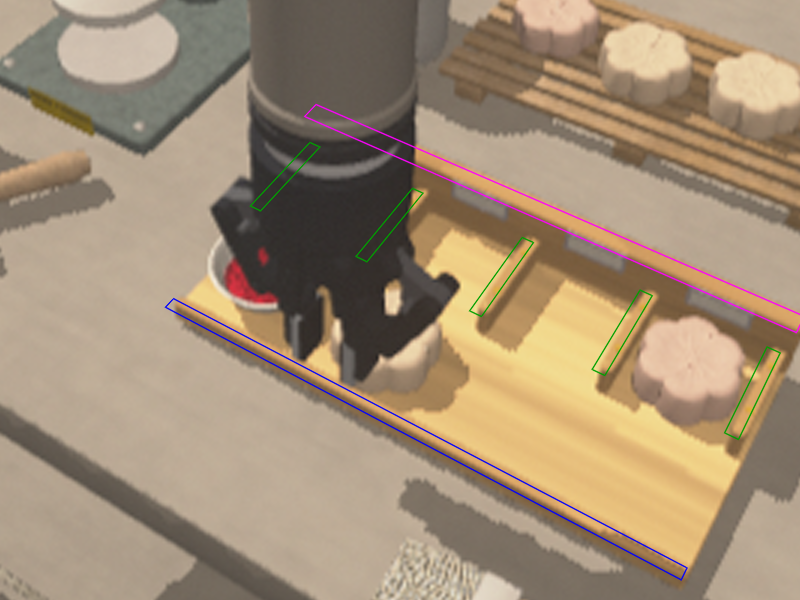

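```bash
python3 -m inch '[[0,0,-20,0,0,0,24],[0,0,-20,0,0,0,24],[0,0,-8,0,0,0,24],[0,0,0,0,0,0,24],[6,0,0,0,0,0,24],[6,0,0,0,0,0,24],[5,0,0,0,0,0,24],[5,0.5,0,0,0,0,24],[6,0,0,0,0,0,24],[6,0,0,0,0,0,24]]'
python3 - <<'E'
from h import *
s=telemetry.read_state();print(s['ee_pos'],s['contact_force'])
P=(507,-213,.85);print(toR(s['ee_pos']*1000,P))
s,o=look('scene',['sample_cake','dye_dish']);overlay(s,P,'g2.png',(340,280),f=3)
for p in o.values(): print(toR(p*1000,P))
s,o=look('top',['sample_cake','dye_dish']);overlay(s,P,'g1.png',(370,270),f=4)
for p in o.values(): print(toR(p*1000,P))
E
```

```text
t: 14.0
ee_pos: [0.4414, -0.1745, 0.0253]
eef_rot: [-0.707, -0.005, 0.005, 0.707]
contact_force: [0.3, -0.1, -0.0]
width: 0.0241
[ 0.44139194 -0.17445049  0.02526201] [ 0.26377953 -0.08141297 -0.01697264]
[-65.02897222  39.51854252]
scene sample_cake 0.76 [ 483.8 -176.9   13.7]
scene sample_cake 0.45 [ 513.9 -217.8    2.9]
scene dye_dish 0.66 [464.9 -87.4  13.3]
[-22.7108877   36.47243433]
[-40.24493962 126.18624495]
top dye_dish 0.59 [469.5 -87.5  17.2]
[-35.64108974 126.09130072]
```

View pics/g2.png

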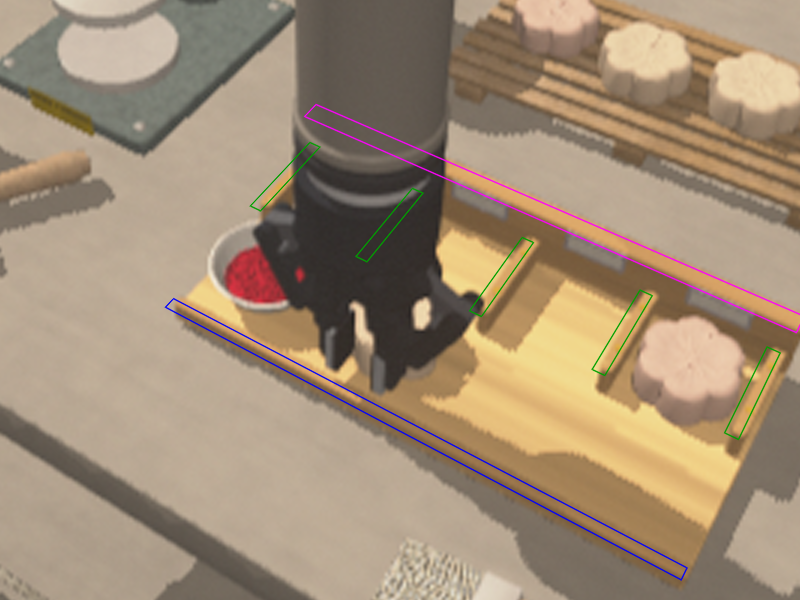

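View pics/g1.png

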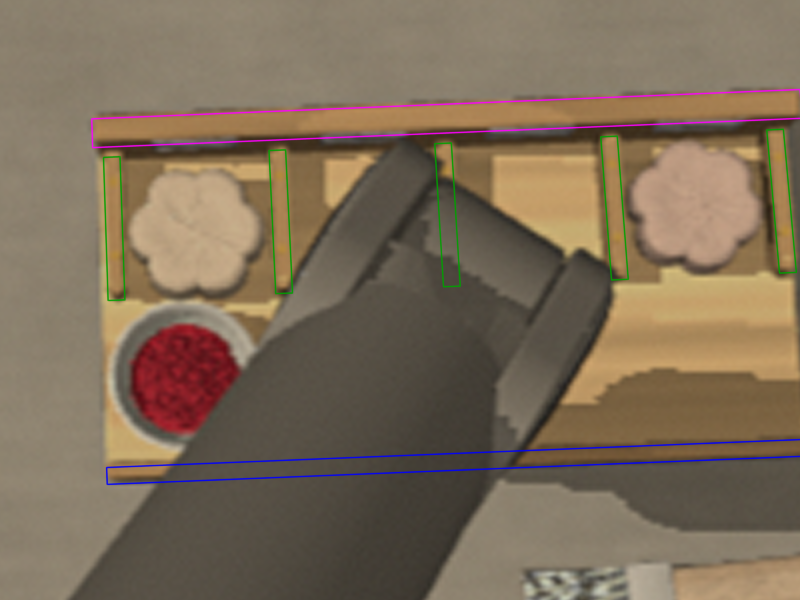

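The cake is cradled between the fingertips, seen at crop pixel (395,350), and has come about 15 mm in. The dish still stands at the same pixels. Next I'll push gently towards the gap.

```bash
python3 -m inch '[[4,0,0,0,0,0,24],[4,0,0,0,0,0,24],[4,0,0,0,0,0,24],[4,0,0,0,0,0,24],[4,0.5,0,0,0,0,24],[4,0,0,0,0,0,24],[4,0,0,0,0,0,24],[4,0,0,0,0,0,24],[4,0,0,0,0,0,24],[0,0,0,0,0,0,24]]'
python3 - <<'E'
from h import *
s=telemetry.read_state();print(s['ee_pos'],s['contact_force'])
P=(507,-213,.85);print(toR(s['ee_pos']*1000,P))
s,o=look('scene',['sample_cake','dye_dish']);overlay(s,P,'i2.png',(340,280),f=3)
for p in o.values(): print(toR(p*1000,P))
E
```

```text
t: 15.55
ee_pos: [0.4777, -0.174, 0.0254]
eef_rot: [0.707, 0.006, -0.005, -0.707]
contact_force: [0.2, 0.8, 0.2]
width: 0.0242
[ 0.4777026  -0.17397226  0.02536326] [0.2165305  0.82721429 0.16441445]
[-28.71520602  39.45806529]
scene sample_cake 0.49 [ 519.6 -179.7   14.9]
scene dye_dish 0.82 [469.1 -87.7  10.2]
[13.11699543 33.14052737]
[-36.01960657 125.82977095]
```

View pics/i2.png

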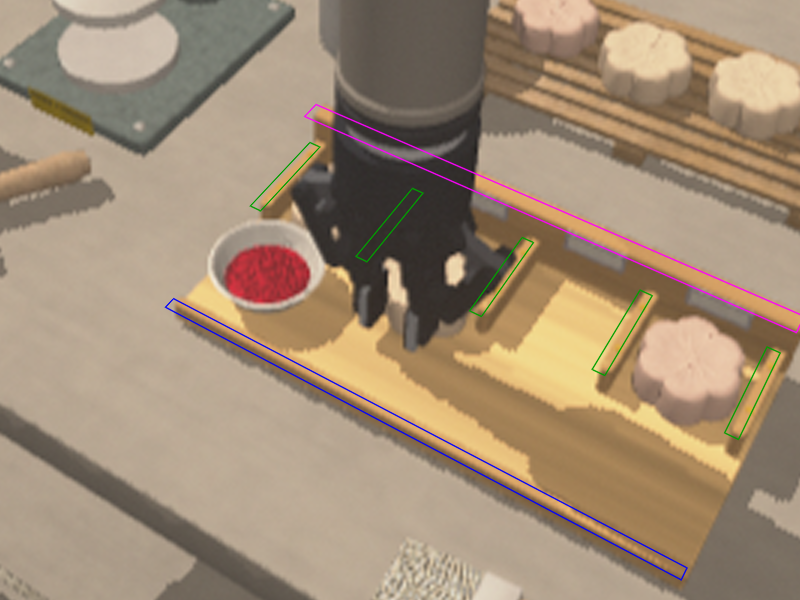

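```bash
python3 -m inch '[[3,0,0,0,0,0,24],[3,0,0,0,0,0,24],[3,0,0,0,0,0,24],[3,0.5,0,0,0,0,24],[3,0,0,0,0,0,24],[2,0,0,0,0,0,24],[2,0,0,0,0,0,24],[2,0,0,0,0,0,24],[1,0,0,0,0,0,24],[0,0,0,0,0,0,24]]'
python3 - <<'E'
from h import *
s=telemetry.read_state();print(s['ee_pos'],s['contact_force'])
P=(507,-213,.85);print(toR(s['ee_pos']*1000,P))
s,o=look('scene',['sample_cake','dye_dish']);overlay(s,P,'j2.png',(340,280),f=3)
for p in o.values(): print(toR(p*1000,P))
E
```

```text
t: 16.95
ee_pos: [0.4993, -0.1735, 0.0253]
eef_rot: [0.707, 0.005, -0.005, -0.707]
contact_force: [0.2, 1.0, 0.3]
width: 0.0243
[ 0.4992996  -0.17348886  0.02531009] [0.24588638 1.0432791  0.32882485]
[-7.11341815 39.62102553]
scene sample_cake 0.54 [ 539.6 -175.8   13.3]
scene dye_dish 0.61 [472.1 -89.7  14. ]
[33.11789957 36.7502814 ]
[-33.04066143 123.85365435]
```

View pics/j2.png

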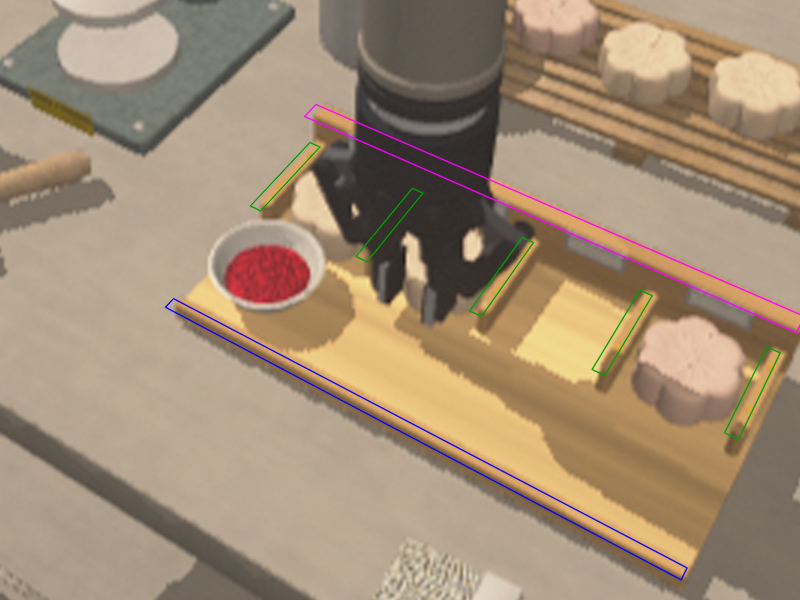

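```bash
python3 -m inch '[[1,0,0,0,0,0,24],[1,0,0,0,0,0,24],[1,0,0,0,0,0,24],[0.5,0,0,0,0,0,24],[0.5,0,0,0,0,0,24],[0.5,0,0,0,0,0,24],[0,0,0,0,0,0,24],[0,0,0,0,0,0,24],[0,0,0,0,0,0,24],[0,0,0,0,0,0,24]]'
python3 - <<'E'
from h import *
s=telemetry.read_state();print(s['ee_pos'],s['contact_force'])
P=(507,-213,.85);print(toR(s['ee_pos']*1000,P))
E
```

```text
t: 18.35
ee_pos: [0.5037, -0.1735, 0.0253]
eef_rot: [0.707, 0.005, -0.005, -0.707]
contact_force: [-0.2, -0.4, -0.4]
width: 0.0238
[ 0.50373373 -0.17348884  0.02534082] [-0.15168308 -0.39107498 -0.37413713]
[-2.67977466 39.55526275]
```

```bash
python3 -m inch '[[-3,0,0,0,0,0,24],[-10,0,0,0,0,0,24],[-25,0,0,0,0,0,24],[-30,0,0,0,0,0,24],[-30,0,0,0,0,0,24],[0,0,50,0,0,0,24],[0,0,50,0,0,0,24],[0,0,50,0,0,0,24],[0,0,0,0,0,0,24],[0,0,0,0,0,0,24]]'
python3 -m inch '[[0,50,0,0,0,0,24],[0,50,0,0,0,0,24],[0,50,0,0,0,0,24],[0,50,0,0,0,0,24],[0,0,0,0,0,0,24],[0,0,0,0,0,0,24],[0,0,0,0,0,0,24],[0,0,0,0,0,0,24],[0,0,0,0,0,0,24],[0,0,0,0,0,0,24]]'
python3 - <<'E'
from h import *
P=(507,-213,.85)
s,o=look('scene',['sample_cake','dye_dish']);overlay(s,P,'k2.png',(340,280),f=3)
for p in o.values(): print(toR(p*1000,P))
s,o=look('top',['sample_cake','dye_dish']);overlay(s,P,'k1.png',(370,270),f=4)
for p in o.values(): print(toR(p*1000,P))
E
```

```text
t: 19.6
ee_pos: [0.4047, -0.1731, 0.1746]
eef_rot: [-0.707, -0.005, 0.006, 0.707]
contact_force: [-0.0, -0.5, -0.4]
width: 0.0239
t: 20.85
ee_pos: [0.4057, 0.0262, 0.1754]
eef_rot: [-0.707, -0.005, 0.005, 0.707]
contact_force: [0.1, -1.0, -0.2]
width: 0.0238
scene sample_cake 0.62 [ 541.4 -176.4   13.6]
scene dye_dish 0.97 [467.  -91.   12.4]
scene dye_dish 0.56 [ 509.7 -215.5    4.6]
[34.9290162  36.11732527]
[-38.18827887 122.62276813]
top sample_cake 0.8 [ 536.  -174.7   15.4]
top sample_cake 0.24 [ 547.9 -254.3   15.5]
top dye_dish 0.97 [470.3 -85.5  14.4]
[29.5978063  37.90365984]
[-34.80389877 128.00202357]
```

View pics/k2.png

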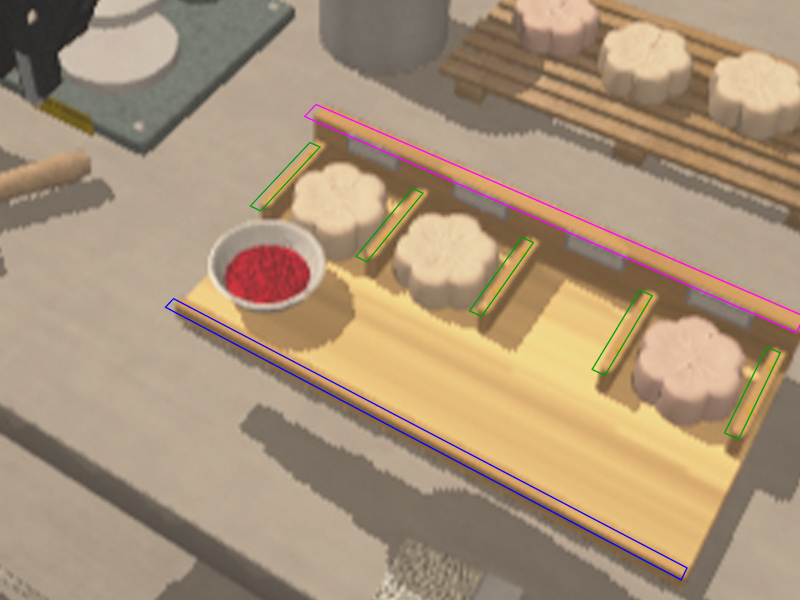

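View pics/k1.png

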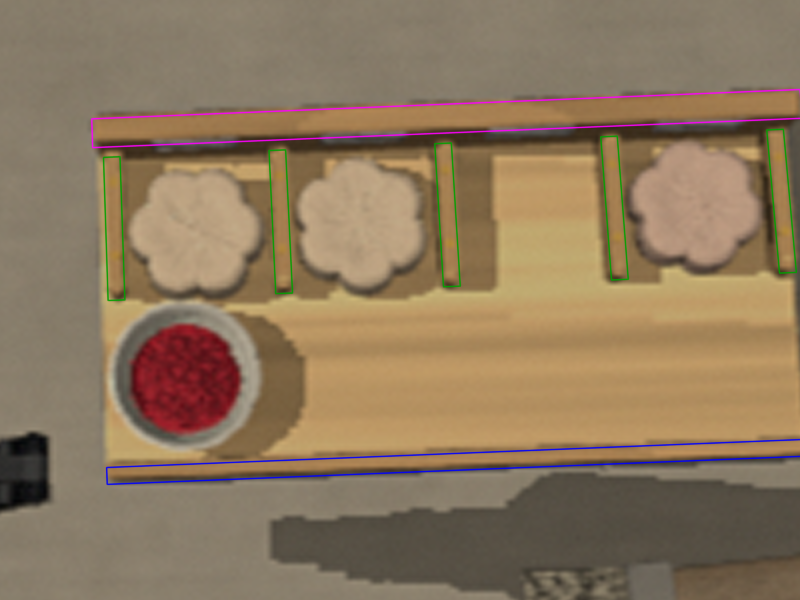

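The cake is in bay_b, upright, at crop pixel (361,225), but it may still be a few mm short of home. I'll measure that now.

```bash
python3 - <<'E'
from h import *
P=(507,-213,.85)
c=eyes.capture('top')
K=np.array(c['mtx']);R=cv2.Rodrigues(np.array(c['rvec'],float))[0];t=np.array(c['tvec'],float).ravel()
def back(u,v,z):
    d=R.T@np.linalg.solve(K,[u,v,1]);o=-R.T@t;return (o+d*(z/1000-o[2])/d[2])*1000
for l in ['sample_cake','kept_cake_l','dye_dish']:
  for d in eyes.cut_out('top',l)[:3]:
    m=d['pixels'].astype(np.uint8);ct=max(cv2.findContours(m,0,1)[0],key=cv2.contourArea)
    (u,v),r=cv2.minEnclosingCircle(ct);ys,xs=np.nonzero(m)
    print(l,round(d['conf'],2),(round(u,1),round(v,1)),toR(back(u,v,36),P).round(1),toR(back(xs.mean(),ys.mean(),34),P).round(1))
u0=(400 if 0 else 370*4-400);v0=max(0,270*4-300)
print(toR(back((361+u0)/4,(225+v0)/4,38),P))
for d,e in [((283,294),1),((450,287),1)]: print('divider end',toR(back((d[0]+u0)/4,(d[1]+v0)/4,36),P))
E
```

```text
sample_cake 0.74 (359.0, 250.8) [32.5 43.1] [32.2 42.6]
kept_cake_l 0.95 (319.0, 252.9) [ 31.7 119.9] [ 31.5 120.9]
kept_cake_l 0.94 (442.6, 246.6) [  34.  -117.2] [  34.7 -117.8]
[31.20219345 40.8800672 ]
divider end [-0.31260931 79.63955144]
divider end [-0.22691573  0.02419841]
```

The cake is at rack x of about 32 mm, only just inside the tolerance. I'll go back and push it about 4.5 mm further.

```bash
python3 -m inch '[[0,-50,0,0,0,0,24],[0,-50,0,0,0,0,24],[0,-50,0,0,0,0,24],[0,-50,0,0,0,0,24],[0,0,0,0,0,0,24],[0,0,-50,0,0,0,24],[0,0,-50,0,0,0,24],[0,0,-40,0,0,0,24],[0,0,-10,0,0,0,24],[0,0,0,0,0,0,24]]'
python3 -m inch '[[20,0,0,0,0,0,24],[25,0,0,0,0,0,24],[20,0,0,0,0,0,24],[15,0,0,0,0,0,24],[8,0,0,0,0,0,24],[5,0,0,0,0,0,24],[3,0,0,0,0,0,24],[1,0,0,0,0,0,24],[1,0,0,0,0,0,24],[0,0,0,0,0,0,24]]'
python3 - <<'E'
from h import *
s=telemetry.read_state();print(s['ee_pos'],s['contact_force'])
E
```

```text
t: 22.6
ee_pos: [0.406, -0.173, 0.0255]
eef_rot: [-0.707, -0.006, 0.006, 0.707]
contact_force: [0.0, -0.3, 0.9]
width: 0.024
t: 23.85
ee_pos: [0.5035, -0.1735, 0.0253]
eef_rot: [-0.707, -0.005, 0.005, 0.707]
contact_force: [-0.0, -0.0, -0.4]
width: 0.0241
[ 0.50347872 -0.17349235  0.02525614] [-0.03352911 -0.03813781 -0.44839696]
```

```bash
python3 -m inch '[[1,0,0,0,0,0,24],[1,0,0,0,0,0,24],[1,0,0,0,0,0,24],[0.5,0,0,0,0,0,24],[0.5,0,0,0,0,0,24],[0.5,0,0,0,0,0,24],[0,0,0,0,0,0,24],[0,0,0,0,0,0,24],[0,0,0,0,0,0,24],[0,0,0,0,0,0,24]]'
python3 -m inch '[[-3,0,0,0,0,0,24],[-10,0,0,0,0,0,24],[-25,0,0,0,0,0,24],[-30,0,0,0,0,0,24],[-30,0,0,0,0,0,24],[-4,0,50,0,0,0,24],[0,0,50,0,0,0,24],[0,0,50,0,0,0,24],[0,0,0,0,0,0,24],[0,0,0,0,0,0,24]]'
python3 -m inch '[[0,50,0,0,0,0,24],[0,50,0,0,0,0,24],[0,50,0,0,0,0,24],[0,50,0,0,0,0,24],[0,0,0,0,0,0,24],[0,0,0,0,0,0,24],[0,0,0,0,0,0,24],[0,0,0,0,0,0,24],[0,0,0,0,0,0,24],[0,0,0,0,0,0,24]]'
python3 - <<'E'
from h import *
P=(507,-213,.85)
c,o=look('scene',['sample_cake']);overlay(c,P,'m2.png',(340,280),f=3)
c=eyes.capture('top');overlay(c,P,'m1.png',(370,270),f=4)
K=np.array(c['mtx']);R=cv2.Rodrigues(np.array(c['rvec'],float))[0];t=np.array(c['tvec'],float).ravel()
def back(u,v,z):
    d=R.T@np.linalg.solve(K,[u,v,1]);o=-R.T@t;return (o+d*(z/1000-o[2])/d[2])*1000
for l in ['sample_cake','kept_cake_l']:
  for d in eyes.cut_out('top',l)[:3]:
    m=d['pixels'].astype(np.uint8);ct=max(cv2.findContours(m,0,1)[0],key=cv2.contourArea)
    (u,v),r=cv2.minEnclosingCircle(ct);ys,xs=np.nonzero(m)
    print(l,round(d['conf'],2),(round(u,1),round(v,1)),toR(back(u,v,36),P).round(1),toR(back(xs.mean(),ys.mean(),34),P).round(1))
E
```

```text
t: 25.1
ee_pos: [0.5082, -0.1735, 0.0253]
eef_rot: [-0.707, -0.005, 0.005, 0.707]
contact_force: [0.2, 0.6, 0.3]
width: 0.0243
t: 26.35
ee_pos: [0.4051, -0.1731, 0.1746]
eef_rot: [-0.707, -0.005, 0.006, 0.707]
contact_force: [0.1, 0.2, -0.4]
width: 0.0238
t: 27.6
ee_pos: [0.4062, 0.0263, 0.1754]
eef_rot: [-0.707, -0.005, 0.005, 0.707]
contact_force: [0.0, 0.1, -0.1]
width: 0.0242
scene sample_cake 0.92 [ 548.1 -173.9   10.8]
sample_cake 0.86 (358.9, 249.0) [36.1 43.1] [36.5 43.3]
sample_cake 0.59 (442.6, 246.6) [  34.  -117.2] [  34.4 -117.7]
kept_cake_l 0.97 (318.7, 253.9) [ 29.8 120.5] [ 30.9 120.6]
kept_cake_l 0.76 (442.7, 246.3) [  34.6 -117.4] [  34.6 -117.7]
```

View pics/m1.png

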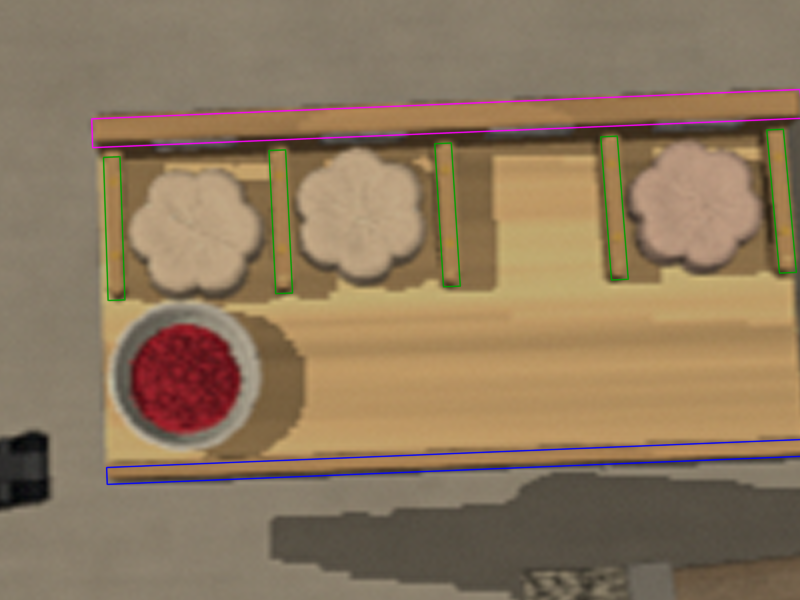

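View pics/m2.png

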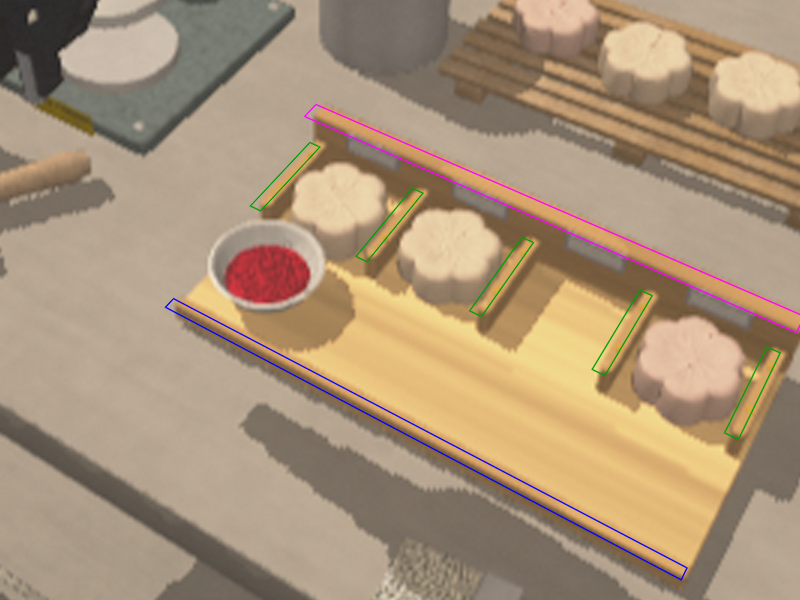

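The cake is now at rack x of about 36 mm and 1 to 3 mm off the bay's middle line. Its front is about level with the divider ends (crop y ≈ 283 against 290). The dish and both kept cakes are where they were, and the robot is clear. I'll hand it in.

```bash
python3 -c "
from station import job
print(job.finish_job())"
```

```text
the job is handed in; nothing more can be done
None
```

The cake stood at the rack's right end, so its third bay was bay_b. I slid it along the ledge past the first two gaps with the two fingertips held slightly apart as a cradle. From the front I then pushed it into bay_b.

- **Extra push:** After the first push the top camera put the cake at rack x of about 32 mm, only just inside the 30 mm limit. I pushed it about 4 mm further.
- **Last checks:** The cake was upright at rack x of about 36 mm, upright as far as the pictures show. Its rack y was about 41 to 43 mm by the top camera, against 40 mm for the middle line. The dish and both kept cakes looked unmoved. I only saw small force readings, about 1 N or less in the push into the bay. The gripper was clear of everything, and the clock stood at about 28 s.
- **Disagreements:** The two cameras differed by a few mm along the rack. On the last look the scene camera gave a y about 4 mm lower than the top camera's cut-out. Both readings lie within the 8 mm tolerance.
- **Not checked:** I didn't measure the canister, mould, stamp and brush again at the end. The tool was not seen to come near them.

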